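# Line up alternator pulleys by size

## Robot

A 7-joint arm with a two-finger parallel gripper is mounted at the origin on the work surface. World frame = base frame: x ahead of the robot, y to its left, z up, the work surface at z = 0. Lengths are in mm, angles in rad, forces in N, time in s.
With the tool pointing down it reaches from about 425 to 925 mm from the base axis. Payload 6.8 kg.
Tool frame: the origin (TCP) lies on the centre line of the jaws, within the pads' length; the fingertips stand 19 mm ahead of it and the grasp point (between the pads) is the TCP; z points along the fingers, y is the line along which they close (so a half turn about z gives the same grasp; the last joint's range is limited). The gripper opens to 88 mm and grips with 3 to 60 N. Pads are 20 mm wide; open, the fingers measure 115 mm over their backs; the gripper's body (75 mm by 178 mm) begins 61 mm behind the grasp point.
Start: joints at [1.098, 0.477, 0.022, 1.555, -0.011, 1.109, -0.083], TCP at [240.824, -630.595, 241.664] pointing down, gripper open.
Joint ranges: [-2.96, 2.96], [-0.34, 2.1], [-1.41, 1.46], [0.24, 2.44], [-1.37, 4.51], [0.17, 1.92], [-2.96, 2.96]. Speed limits (rad/s): [2.39, 2.39, 3.14, 3.14, 3.14, 3.14, 3.14].

## Interface

Orientations are given as a 3x3 rotation matrix whose columns are the frame's x, y, z axes.
In Python, from station import sensors, eyes, ticket, nets gives the robot as it stands.
- The arm moves only by the tool arm_command, never from a script. Its argument "series" is a list of rows, each an object of numbers: "grip": the opening in per cent of the stroke, from 0 (shut) to 100 (fully open); "tx", "ty", "tz": the shift along the world's x, y, z scaled (see below); "twist": the turn about the world's z scaled (see below). In form: [{"grip": .., "tx": .., "ty": .., "tz": .., "twist": ..}, ...]. A call has 1 to 12 rows; each row is the pose to reach, as a shift and turn from the pose commanded when the call began; what a row does not reach only later rows make up. The controller multiplies each number of a shift by 0.25 m and each number of a turn by 60 degrees. A row lasts 1/8 s, in which the tool goes at most 62.5 mm and 10.7 degrees, less where a joint would pass 70% of its speed; a pose out of reach is approached as far as the arm can. A call with a number of a shift or a turn outside -1 to 1 is refused whole. A call with a gripper value outside its range is refused whole. The fingers move at their own pace and stop on an object; the grip force is fixed at half the most. Time passes only in rows, so rows that repeat a pose let the fingers close. It gives the time, the measured TCP pose, the force, the opening and the grip force at its end, in the units of the state.
- sensors.get_obs(): the state, without advancing time (a new reading comes with each control period).
- eyes.capture(name): name is "side" or "top"; returns (picture, depth): 480x640x3 uint8, blue, green, red; 480x640 float32, mm along the optical axis (not along the pixel's ray), 0 where there is no reading.
- eyes.camera_info(name): a dict with "fx", "fy", "cx", "cy" (pixels), "k1" (the pictures are not rectified: a ray, as slopes to the right and down, at radius r is drawn at 1 + k1 r^2 times it, then the intrinsics apply), "position" and "attitude" of the camera in the world. Camera axes: x right, y down, z forward; pixel columns grow to the right and rows downward; lengths in mm; the calibration is good to about 2 mm. A picture is of the moment at which its call begins. camera_info takes no time and is no camera call.
- ticket.job_done(): hands the job in; it is judged then, once.
Trained networks look in the newest picture that a camera, given by its name, has taken for a name from the list of things; names that differ only in an ending like _2 or _b are one class to them, and where a whole thing is asked for, a point or a joint stands for the part that bears it (a point fixed in the world has none). Each returns a list of dicts, best first, with "confidence" (0 to 1); they miss things now and then, are a little off and sometimes report something else, mostly with a low value. They report only what shows in the picture. A call takes as long as a camera call. They do not tell look-alikes from the thing itself.
- nets.boxes_of(camera, label): "location" ([column, row] in pixels, amid what is visible of it).
- nets.outline_of(camera, label): "region" (480x640 bool, what is visible of it) and "location" ([column, row] in pixels, amid what is visible of it).
The state is a dict: "time": time; "qpos": joint angles; "qvel": joint speeds; "effort": joint torques, N m; "eef_pos": TCP position; "eef_rot": TCP orientation; "force": force on the tool from outside, world axes, zero at the start; "moment": the same for the moment, N m; "grip_width": opening from 0.0 (shut) to 1.0 (fully open); "finger_force": force on a finger pad.
Only numpy, scipy, OpenCV 4.12 (cv2) and the standard library are available. Lean on these libraries where they do the work, as an engineer would, in place of code of your own. Each camera call takes 0.05 s, during which the arm holds its last target. There are 200 camera calls.

## Task

Set the four alternator pulleys out on the board in order of size, one standing flat in the middle of each pad: the largest on the red pad, then each next smaller one on the next pad along the row, so that the smallest ends up at the far end from the red pad. Leave the jar and the small copper wire reel standing where they are.

Things in the scene. Friction and masses are not known exactly. Their poses are not given: they have to be found in the camera images.
- pulley_black: black-painted grooved alternator pulley, the largest: a round solid 65 mm in diameter and 40 mm high, lying flat on the bench at the start, axis upright, its bore showing as a black dot in a steel washer on top. Origin: centre of its underside; z up along its axis. It may be gripped across any diameter.
- pulley_silver: silver-grey bare metal grooved alternator pulley, the second largest: a round solid 56 mm in diameter and 38 mm high, lying flat on the bench at the start, axis upright, its bore showing as a black dot in a steel washer on top. Origin: centre of its underside; z up along its axis. It may be gripped across any diameter.
- pulley_brass: yellow brass-coloured grooved alternator pulley, the third largest: a round solid 47 mm in diameter and 36 mm high, lying flat on the bench at the start, axis upright, its bore showing as a black dot in a steel washer on top. Origin: centre of its underside; z up along its axis. It may be gripped across any diameter.
- pulley_blue: blue-painted grooved alternator pulley, the smallest: a round solid 38 mm in diameter and 34 mm high, lying flat on the bench at the start, axis upright, its bore showing as a black dot in a steel washer on top. Origin: centre of its underside; z up along its axis. It may be gripped across any diameter.
- pad_red: red round rubber pad, 72 mm across, 3 mm thick, fixed at either end of the row: the largest pulley's place. Origin: centre of its underside, 8 mm above the bench (its top is 3 mm above the origin); z up. The pads are 90 mm apart, centre to centre, in a straight row across the robot's view, turned up to 0.3 rad, on a fixed plywood board 380 x 100 x 8 mm.
- pad_green: green round pad, same size and origin, one of the two middle places of the row; either middle pad may be the one beside the red pad: its colour has no meaning.
- pad_grey: grey round pad, same size and origin, the other middle place of the row; its colour has no meaning.
- pad_white: white round rubber pad, same size and origin as the red one, at the opposite end of the row from it.
- jar: bystander: glass jar with a dark screw cap, 62 mm in diameter, 75 mm high, standing loose at the left end of the work. Origin: centre of its underside.
- spool: bystander: small reel of copper wire with black flanges, 68 mm in diameter, 50 mm high, standing loose at the right end of the work. Origin: centre of its underside.
Mind the look-alikes: they are no part of the job. Several things have the shape of the pulley_silver; the one meant has the colours described above. Several things have the shape of the pulley_blue; the one meant has the colours described above.

How it is judged:
By the outcome, as a careful person would: the job done as asked, in the order asked, and still so for the second after the job is handed in, with the robot touching nothing.
It also fails if it takes over 88 s, if anything falls off the work surface, if the arm or the gripper's body presses on something with over 40 N, if the wrist force passes 120 N, or if a joint passes its speed limit or range.

## Working session

There is one attempt and no reset: what is moved stays moved. The work goes in short steps, Python scripts to look and compute and a tool call to move; the robot and the scene stay as the last step left them, time stands still between calls to the robot, and variables do not carry over. Pictures are saved under pics/ and viewed, at most 14 in all, crops included, and the job is handed in when it is done.

Besides the shell and the picture viewer there is one more tool, called as name([rows], argument=value, ...), one row to a line, values as JSON. arm_command: Moves the arm, as the interface text tells. Shifts and turns lie within -1 to 1; 1 stands for 0.25 m of shift or 60 degrees of turn. Its arguments: {"type":"object","properties":{"series":{"type":"array","items":{"type":"object","properties":{"grip":{"type":"number"},"tx":{"type":"number"},"ty":{"type":"number"},"tz":{"type":"number"},"twist":{"type":"number"}}}}},"required":["series"]}

```bash
ls; mkdir -p pics
python3 - <<'E'
from station import sensors, eyes
import cv2
for n in ("top","side"):
    p,d=eyes.capture(n); cv2.imwrite(f"pics/{n}0.png",p); i=eyes.camera_info(n); print(n,i)
o=sensors.get_obs(); print(o)
E
```

```text
pics
top {'fx': 442.92776546832516, 'fy': 442.92776546832516, 'cx': 311.32949673335474, 'cy': 239.44947069021617, 'k1': 0.03532532577854523, 'position': array([ 312.38080552,   11.66701947, 1020.24965305]), 'attitude': array([[-0.0151668 , -0.98143539,  0.19119245],
       [-0.99952468,  0.00974884, -0.02924664],
       [ 0.02683978, -0.19154515, -0.98111675]])}
side {'fx': 492.6495953434217, 'fy': 492.6495953434217, 'cx': 317.9732511461645, 'cy': 243.3971552797051, 'k1': -0.03137177847340619, 'position': array([ 440.9190596 , -739.12693126,  524.79589556]), 'attitude': array([[ 0.99072111, -0.09430193,  0.09787149],
       [-0.1338495 , -0.5520549 ,  0.82299435],
       [-0.02357952, -0.82845793, -0.55955471]])}
{'time': 0.1, 'qpos': array([ 1.09791223,  0.47767897,  0.02237596,  1.55633001, -0.01149333,
        1.10930993, -0.08313712]), 'qvel': array([ 0.00031637, -0.00143021,  0.00080855, -0.00263676, -0.00022582,
       -0.00175123,  0.00163888]), 'effort': array([ 5.09350619e-03, -5.84092963e+01,  1.54048886e+00, -2.73314434e+01,
       -5.41884208e-02,  1.30650226e-02,  6.43739781e-05]), 'eef_pos': array([ 240.59464238, -630.12347696,  240.81490323]), 'eef_rot': array([[ 9.34216268e-01,  3.56706436e-01, -6.94738303e-04],
       [ 3.56707086e-01, -9.34215170e-01,  1.43867787e-03],
       [-1.35849407e-04, -1.59185435e-03, -9.99998724e-01]]), 'force': array([ 0.0354787 , -0.60149079, -0.00450836]), 'moment': array([ 0.02481941,  0.01281032, -0.00498056]), 'finger_force': 0.0, 'grip_width': 0.9999798307163599}
```

View pics/top0.png

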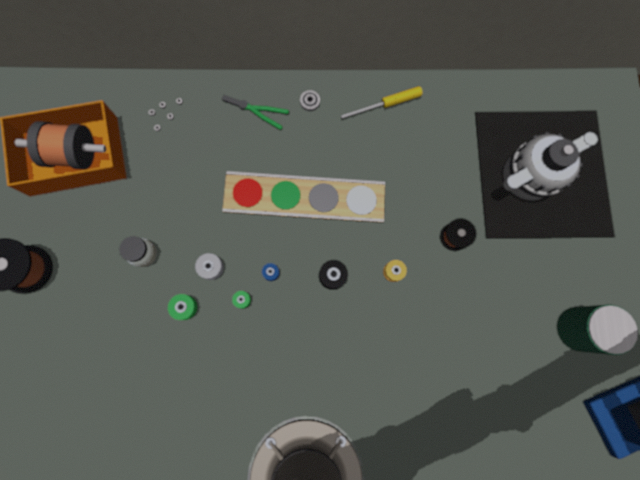

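View pics/side0.png

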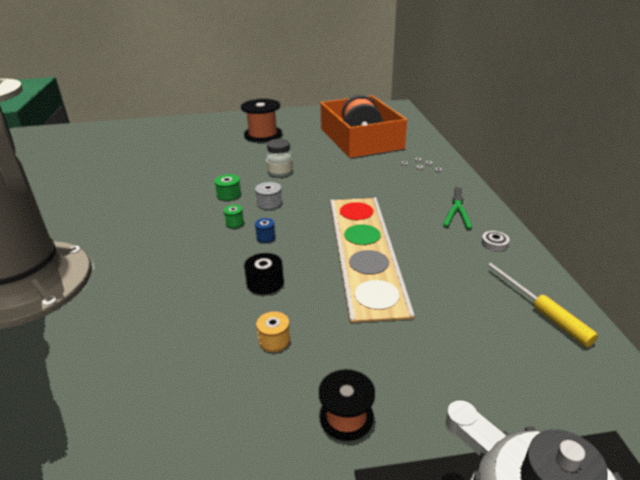

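The top view shows:
- **Silver shape:** silver at (208,266) and green at (181,307). The silver-grey one at (208,266) fits.
- **Blue shape:** blue at (271,272) and green at (241,299). The blue one at (271,272) fits.
- **Other pulleys:** black (333,274), brass (396,270).
- **Pads:** red (248,193), green (286,195), grey (324,198), white (361,200).
- **Bystanders:** jar (138,251), reel (458,235).

I'll measure these and make a crop to confirm.

```bash
cat > h.py <<'E'
from station import sensors, eyes, nets
import numpy as np, cv2
H=dict(pulley_black=40,pulley_silver=38,pulley_brass=36,pulley_blue=34,pad_red=11,pad_green=11,pad_grey=11,pad_white=11,jar=75,spool=50)
def rays(cam,px):
    i=eyes.camera_info(cam); px=np.asarray(px,float).reshape(-1,2)
    s=(px-[i['cx'],i['cy']])/[i['fx'],i['fy']]; u=s.copy()
    for _ in range(10): u=s/(1+i['k1']*(u**2).sum(1,keepdims=True))
    R=np.c_[u,np.ones(len(u))]
    return i['position'],R,i['attitude']
def plane(cam,px,z):
    p,R,A=rays(cam,px); w=R@A.T
    return p+w*((z-p[2])/w[:,2:])
def cloud(cam,mask,d):
    r,c=np.nonzero(mask&(d>0)); p,R,A=rays(cam,np.c_[c,r])
    return p+(R*d[r,c][:,None])@A.T
def measure(cam,name,d,base=0):
    out=[]
    for o in nets.outline_of(cam,name):
        m=o['region']; P=cloud(cam,m,d); h=H[name]+base
        r,c=np.nonzero(m)
        if h<15: T=plane(cam,np.c_[c,r],h)
        else:
            k=P[:,2]>h-8; T=P[k]
            if len(T)<8: continue
        T=T[:,:2].astype(np.float32)
        (cx,cy),rad=cv2.minEnclosingCircle(T)
        out.append((name,round(o['confidence'],2),np.round(o['location']).tolist(),'mean',T.mean(0).round(1).tolist(),'circ',round(cx,1),round(cy,1),round(rad,1),'ztop',round(float(np.percentile(P[:,2],80)),1)))
    return out
E
python3 - <<'E'
from h import *
for cam in("top","side"):
    p,d=eyes.capture(cam)
    for n in H:
        for r in measure(cam,n,d): print(cam,*r)
    if cam=="top": cv2.imwrite("pics/crop1.png",cv2.resize(p[160:330,110:490],None,fx=2.1,fy=2.1,interpolation=cv2.INTER_CUBIC))
# bore dots by hand, top
E
```

```text
top pulley_black 0.6 [332.0, 275.0] mean [425.1000061035156, -65.0] circ 425.5 -65.2 32.3 ztop 42.4
top pulley_silver 0.72 [207.0, 265.0] mean [446.8999938964844, 211.39999389648438] circ 447.5 211.8 28.2 ztop 40.5
top pulley_silver 0.55 [181.0, 304.0] mean [358.70001220703125, 268.0] circ 358.7 268.8 27.3 ztop 40.3
top pulley_brass 0.83 [395.0, 273.0] mean [432.3999938964844, -205.3000030517578] circ 432.6 -205.9 23.5 ztop 38.2
top pulley_blue 0.64 [270.0, 272.0] mean [433.0, 75.30000305175781] circ 433.5 75.4 19.0 ztop 36.6
top pulley_blue 0.58 [241.0, 302.0] mean [372.70001220703125, 139.1999969482422] circ 372.8 139.4 18.9 ztop 36.3
top pad_red 0.69 [245.0, 188.0] mean [623.7000122070312, 131.6999969482422] circ 623.1 131.8 36.4 ztop 13.2
top pad_green 0.79 [285.0, 194.0] mean [617.5, 41.79999923706055] circ 617.5 42.2 36.1 ztop 13.3
top pad_green 0.39 [140.0, 250.0] mean [486.29998779296875, 375.6000061035156] circ 486.8 375.8 43.6 ztop 76.1
top pad_grey 0.66 [324.0, 198.0] mean [610.5, -48.79999923706055] circ 610.9 -49.3 36.2 ztop 13.2
top pad_white 0.88 [362.0, 202.0] mean [6
[... 1186 characters left out ...]
n [623.5, 123.80000305175781] circ 624.8 125.2 38.6 ztop 9.9
side pad_green 0.56 [363.0, 237.0] mean [617.7000122070312, 33.900001525878906] circ 617.5 34.8 36.6 ztop 10.0
side pad_grey 0.66 [368.0, 262.0] mean [610.7000122070312, -54.79999923706055] circ 610.6 -53.7 35.9 ztop 10.2
side pad_white 0.79 [379.0, 292.0] mean [604.4000244140625, -145.89999389648438] circ 605.0 -144.3 36.7 ztop 10.3
side pad_white 0.18 [367.0, 262.0] mean [610.2000122070312, -56.099998474121094] circ 610.2 -54.5 36.9 ztop 10.2
side jar 0.82 [282.0, 159.0] mean [483.5, 358.29998779296875] circ 483.2 364.1 31.0 ztop 70.5
side spool 0.68 [348.0, 403.0] mean [514.4000244140625, -360.5] circ 514.5 -357.2 34.9 ztop 49.8
```

View pics/crop1.png

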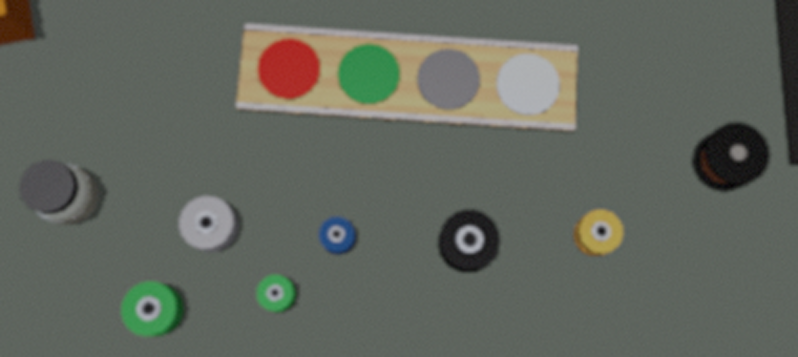

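The crop confirms it: silver is at crop (207,222) and blue at (337,235), and both look-alikes are bright green. One check on the tall green thing near the start pose before moving.

Run:
```python
from h import *
p,d=eyes.capture("top"); 
for (c,r) in [(612,330),(572,328),(620,420),(560,155)]:
    m=np.zeros(d.shape,bool); m[r-4:r+5,c-4:c+5]=1
    print((c,r),np.median(cloud("top",m,d),0).round())
P=cloud("top",np.ones(d.shape,bool),d); k=(P[:,2]>90); 
k&=(P[:,1]<-150)&(P[:,0]<600); print(P[k].min(0),P[k].max(0))
```

```text
(612, 330) [ 298. -617.  114.]
(572, 328) [ 302. -569.   61.]
(620, 420) [ 116. -647.   53.]
(560, 155) [ 652. -530.  159.]
[ 100.69761393 -666.1570333    90.01177099] [ 599.9617264  -441.12338193  156.84054661]
```

arm_command([
  {"grip":100,"tx":0.12,"ty":0.15,"tz":0,"twist":0.15},
  {"grip":100,"tx":0.25,"ty":0.32,"tz":0,"twist":0.3},
  {"grip":100,"tx":0.38,"ty":0.5,"tz":0,"twist":0.45},
  {"grip":100,"tx":0.5,"ty":0.66,"tz":0,"twist":0.6},
  {"grip":100,"tx":0.62,"ty":0.82,"tz":0,"twist":0.75},
  {"grip":100,"tx":0.7,"ty":0.95,"tz":0,"twist":0.9},
  {"grip":100,"tx":0.77,"ty":1,"tz":0,"twist":1},
  {"grip":100,"tx":0.77,"ty":1,"tz":0,"twist":1},
])

```text
time: 2.25
eef_pos: [434.7, -379.3, 241.9]
eef_rot: [[0.156, 0.988, 0.001], [0.988, -0.156, 0.0], [0.0, 0.001, -1.0]]
force: [0.4, 0.6, -0.2]
grip_width: 1.003
finger_force: 0.0
```

arm_command([
  {"grip":100,"tx":0,"ty":0.2,"tz":0,"twist":0.04},
  {"grip":100,"tx":0,"ty":0.4,"tz":0,"twist":0.08},
  {"grip":100,"tx":0,"ty":0.6,"tz":-0.1,"twist":0.08},
  {"grip":100,"tx":0,"ty":0.695,"tz":-0.3,"twist":0.08},
  {"grip":100,"tx":0,"ty":0.695,"tz":-0.5,"twist":0.08},
  {"grip":100,"tx":0,"ty":0.695,"tz":-0.6,"twist":0.08},
  {"grip":100,"tx":0,"ty":0.695,"tz":-0.6,"twist":0.08},
  {"grip":100,"tx":0,"ty":0.695,"tz":-0.6,"twist":0.08},
])

```text
time: 3.25
eef_pos: [433.7, -207.9, 92.6]
eef_rot: [[0.077, 0.997, 0.001], [0.997, -0.077, -0.001], [-0.001, 0.001, -1.0]]
force: [0.6, 0.4, -0.2]
grip_width: 1.0
finger_force: 0.0
```

Run:
```python
from h import *
o=sensors.get_obs(); print(o['eef_pos'],o['qvel'],o['qpos'])
p,d=eyes.capture("side"); o=sensors.get_obs(); print(o['eef_pos'])
q,d=eyes.capture("top"); o=sensors.get_obs(); print(o['eef_pos'])
cv2.imwrite("pics/s2.png",np.hstack([p[200:420,150:400],q[100:320,290:540]]))
```

```text
[ 433.72770743 -207.91446193   92.62710529] [ 7.04024226e-04 -1.38446214e-02 -8.52129106e-03 -5.72169571e-03
  8.45289893e-05 -3.45757437e-03  1.71765268e-03] [ 0.62186178  0.39880166 -0.36422292  2.11711057  0.22821723  0.66067346
  0.02547846]
[ 434.05331515 -207.84968697   92.92421847]
[ 434.13288924 -207.71626418   93.00974471]
```

View pics/s2.png

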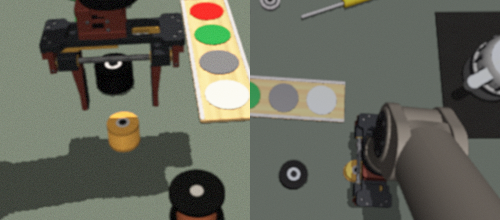

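The side view shows the open fingers straddling the brass pulley at crop (123,130), and the top view agrees at crop (350,170). Descend and grip.

arm_command([
  {"grip":100,"tx":0,"ty":0,"tz":-0.12,"twist":0},
  {"grip":100,"tx":0,"ty":0,"tz":-0.22,"twist":0},
  {"grip":100,"tx":0,"ty":0,"tz":-0.272,"twist":0},
  {"grip":100,"tx":0,"ty":0,"tz":-0.272,"twist":0},
  {"grip":0,"tx":0,"ty":0,"tz":-0.272,"twist":0},
  {"grip":0,"tx":0,"ty":0,"tz":-0.272,"twist":0},
  {"grip":0,"tx":0,"ty":0,"tz":-0.272,"twist":0},
  {"grip":0,"tx":0,"ty":0,"tz":-0.272,"twist":0},
  {"grip":0,"tx":0,"ty":0,"tz":-0.272,"twist":0},
  {"grip":0,"tx":0,"ty":0,"tz":-0.272,"twist":0},
])

```text
time: 4.6
eef_pos: [433.4, -206.9, 23.8]
eef_rot: [[0.075, 0.997, 0.0], [0.997, -0.075, -0.0], [-0.0, 0.0, -1.0]]
force: [-1.7, -0.5, 3.2]
grip_width: 0.53
finger_force: 30.0
```

arm_command([
  {"grip":0,"tx":0,"ty":0,"tz":0.12,"twist":0},
  {"grip":0,"tx":0,"ty":0,"tz":0.24,"twist":0},
  {"grip":0,"tx":0.1,"ty":0.09,"tz":0.26,"twist":0},
  {"grip":0,"tx":0.22,"ty":0.2,"tz":0.26,"twist":0},
  {"grip":0,"tx":0.36,"ty":0.32,"tz":0.26,"twist":0},
  {"grip":0,"tx":0.5,"ty":0.44,"tz":0.26,"twist":0},
  {"grip":0,"tx":0.62,"ty":0.55,"tz":0.26,"twist":0},
  {"grip":0,"tx":0.709,"ty":0.624,"tz":0.2,"twist":0},
  {"grip":0,"tx":0.709,"ty":0.624,"tz":0.14,"twist":0},
  {"grip":0,"tx":0.709,"ty":0.624,"tz":0.09,"twist":0},
  {"grip":0,"tx":0.709,"ty":0.624,"tz":0.09,"twist":0},
  {"grip":0,"tx":0.709,"ty":0.624,"tz":0.09,"twist":0},
])

```text
time: 6.1
eef_pos: [610.3, -51.8, 46.4]
eef_rot: [[0.076, 0.997, -0.0], [0.997, -0.076, -0.0], [-0.0, 0.0, -1.0]]
force: [0.7, 0.5, -3.3]
grip_width: 0.532
finger_force: 30.0
```

Run:
```python
from h import *
p,d=eyes.capture("side"); o=sensors.get_obs(); print(o['eef_pos'],o['grip_width'],o['finger_force'])
print(measure("side","pulley_brass",d,22))
cv2.imwrite("pics/s3.png",cv2.resize(p[150:350,200:450],None,fx=2,fy=2))
```

```text
[610.63990988 -51.5636335   46.72084743] 0.532691303572466 29.9995556473732
[('pulley_brass', 0.87, [370.0, 249.0], 'mean', [609.5999755859375, -57.70000076293945], 'circ', 609.7, -54.4, 24.9, 'ztop', 57.2)]
```

View pics/s3.png

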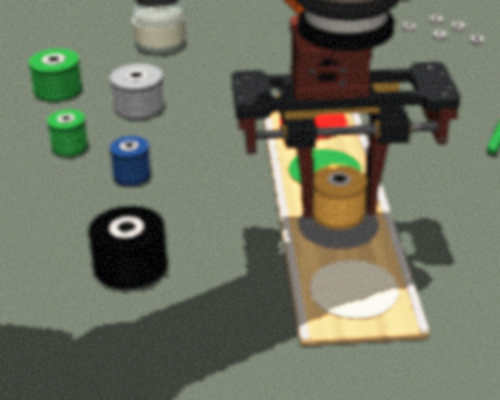

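The brass pulley is held level above the grey pad (crop (340,200)). Lower, release, lift.

arm_command([
  {"grip":0,"tx":0,"ty":0,"tz":-0.025,"twist":0},
  {"grip":0,"tx":0,"ty":0,"tz":-0.046,"twist":0},
  {"grip":0,"tx":0,"ty":0,"tz":-0.046,"twist":0},
  {"grip":0,"tx":0,"ty":0,"tz":-0.046,"twist":0},
  {"grip":80,"tx":0,"ty":0,"tz":-0.046,"twist":0},
  {"grip":80,"tx":0,"ty":0,"tz":-0.046,"twist":0},
  {"grip":80,"tx":0,"ty":0,"tz":-0.046,"twist":0},
  {"grip":80,"tx":0,"ty":0,"tz":0.1,"twist":0},
  {"grip":100,"tx":0,"ty":0,"tz":0.25,"twist":0},
  {"grip":100,"tx":-0.2,"ty":0,"tz":0.25,"twist":0},
  {"grip":100,"tx":-0.4,"ty":-0.03,"tz":0.25,"twist":0},
  {"grip":100,"tx":-0.6,"ty":-0.06,"tz":0.25,"twist":0},
])

```text
time: 7.7
eef_pos: [459.2, -65.9, 108.9]
eef_rot: [[0.075, 0.997, 0.001], [0.997, -0.075, -0.0], [-0.0, 0.001, -1.0]]
force: [-0.0, -0.3, -0.1]
grip_width: 0.997
finger_force: 0.0
```

Run:
```python
from h import *
p,d=eyes.capture("side"); o=sensors.get_obs(); print(o['eef_pos'],o['grip_width'],o['finger_force'])
print(measure("side","pulley_brass",d,11))
p,d=eyes.capture("top")
print(measure("top","pulley_brass",d,11))
print(measure("top","pulley_black",d))
```

```text
[450.87342502 -67.52470497 107.40049621] 0.9996360615147768 0.0
[('pulley_brass', 0.8, [368.0, 257.0], 'mean', [609.7000122070312, -56.400001525878906], 'circ', 610.0, -53.1, 24.5, 'ztop', 45.7)]
[('pulley_brass', 0.69, [325.0, 190.0], 'mean', [617.7000122070312, -47.900001525878906], 'circ', 560.1, -33.7, 73.8, 'ztop', 49.3), ('pulley_brass', 0.25, [137.0, 250.0], 'mean', [478.5, 360.20001220703125], 'circ', 480.4, 363.9, 30.1, 'ztop', 76.4)]
[('pulley_black', 0.41, [137.0, 250.0], 'mean', [478.20001220703125, 359.5], 'circ', 479.8, 362.8, 30.0, 'ztop', 76.4), ('pulley_black', 0.39, [321.0, 270.0], 'mean', [436.0, -39.20000076293945], 'circ', 436.1, -39.2, 4.6, 'ztop', 41.9)]
```

arm_command([
  {"grip":100,"tx":-0.07,"ty":-0.003,"tz":0,"twist":0},
  {"grip":100,"tx":-0.138,"ty":-0.003,"tz":0,"twist":0},
  {"grip":100,"tx":-0.138,"ty":-0.003,"tz":-0.08,"twist":0},
  {"grip":100,"tx":-0.138,"ty":-0.003,"tz":-0.15,"twist":0},
  {"grip":100,"tx":-0.138,"ty":-0.003,"tz":-0.15,"twist":0},
  {"grip":100,"tx":-0.138,"ty":-0.003,"tz":-0.15,"twist":0},
])

```text
time: 8.7
eef_pos: [426.0, -66.5, 71.6]
eef_rot: [[0.075, 0.997, 0.0], [0.997, -0.075, 0.0], [0.0, 0.0, -1.0]]
force: [0.7, 0.3, 1.0]
grip_width: 0.999
finger_force: 0.0
```

Run:
```python
from h import *
p,d=eyes.capture("side"); o=sensors.get_obs(); print(o['eef_pos'],o['qpos'])
cv2.imwrite("pics/s4.png",cv2.resize(p[150:350,150:400],None,fx=2,fy=2))
```

```text
[426.30134329 -66.55564097  71.75457298] [ 0.3472314   0.3782392  -0.39229226  2.23530916  0.26506726  0.56951007
 -0.31945173]
```

View pics/s4.png

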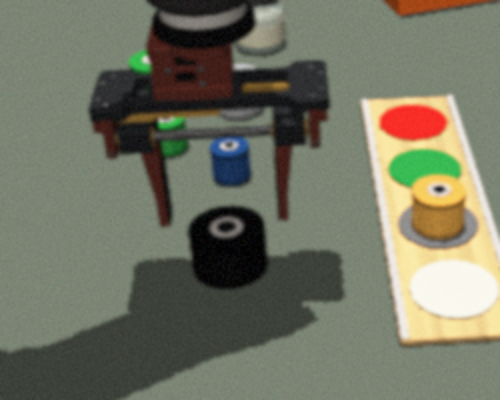

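The brass pulley sits in the middle of the grey pad (crop (438,205)), and the fingers straddle the black one (crop (228,245)). Descend and grip.

arm_command([
  {"grip":100,"tx":0,"ty":0,"tz":-0.08,"twist":0},
  {"grip":100,"tx":0,"ty":0,"tz":-0.15,"twist":0},
  {"grip":100,"tx":0,"ty":0,"tz":-0.182,"twist":0},
  {"grip":100,"tx":0,"ty":0,"tz":-0.182,"twist":0},
  {"grip":0,"tx":0,"ty":0,"tz":-0.182,"twist":0},
  {"grip":0,"tx":0,"ty":0,"tz":-0.182,"twist":0},
  {"grip":0,"tx":0,"ty":0,"tz":-0.182,"twist":0},
  {"grip":0,"tx":0,"ty":0,"tz":-0.182,"twist":0},
  {"grip":0,"tx":0,"ty":0,"tz":-0.182,"twist":0},
])

```text
time: 9.88
eef_pos: [426.3, -66.7, 26.0]
eef_rot: [[0.075, 0.997, 0.0], [0.997, -0.075, -0.0], [-0.0, 0.0, -1.0]]
force: [-1.3, 0.2, 5.7]
grip_width: 0.736
finger_force: 30.0
```

arm_command([
  {"grip":0,"tx":0,"ty":0,"tz":0.12,"twist":0},
  {"grip":0,"tx":0,"ty":0,"tz":0.24,"twist":0},
  {"grip":0,"tx":0.1,"ty":0.1,"tz":0.28,"twist":0},
  {"grip":0,"tx":0.24,"ty":0.24,"tz":0.28,"twist":0},
  {"grip":0,"tx":0.4,"ty":0.4,"tz":0.28,"twist":0},
  {"grip":0,"tx":0.56,"ty":0.56,"tz":0.28,"twist":0},
  {"grip":0,"tx":0.7,"ty":0.7,"tz":0.26,"twist":0},
  {"grip":0,"tx":0.789,"ty":0.782,"tz":0.2,"twist":0},
  {"grip":0,"tx":0.789,"ty":0.782,"tz":0.14,"twist":0},
  {"grip":0,"tx":0.789,"ty":0.782,"tz":0.09,"twist":0},
  {"grip":0,"tx":0.789,"ty":0.782,"tz":0.09,"twist":0},
  {"grip":0,"tx":0.789,"ty":0.782,"tz":0.09,"twist":0},
])

```text
time: 11.38
eef_pos: [623.2, 128.0, 48.5]
eef_rot: [[0.076, 0.997, 0.0], [0.997, -0.076, -0.0], [-0.0, 0.0, -1.0]]
force: [-0.3, -0.1, -5.3]
grip_width: 0.736
finger_force: 30.0
```

Run:
```python
from h import *
p,d=eyes.capture("side"); o=sensors.get_obs(); print(o['eef_pos'],o['grip_width'],o['finger_force'])
print(measure("side","pulley_black",d,22))
p,d=eyes.capture("top"); o=sensors.get_obs(); print(o['eef_pos'])
```

```text
[623.52200066 128.3310309   48.84548738] 0.7349820515178099 29.999280273914337
[('pulley_black', 0.83, [358.0, 198.0], 'mean', [622.7999877929688, 121.5999984741211], 'circ', 623.5, 126.2, 34.2, 'ztop', 60.8)]
[623.72212464 128.63746454  48.97993886]
```

arm_command([
  {"grip":0,"tx":0,"ty":0,"tz":-0.025,"twist":0},
  {"grip":0,"tx":0,"ty":0,"tz":-0.046,"twist":0},
  {"grip":0,"tx":0,"ty":0,"tz":-0.046,"twist":0},
  {"grip":0,"tx":0,"ty":0,"tz":-0.046,"twist":0},
  {"grip":100,"tx":0,"ty":0,"tz":-0.046,"twist":0},
  {"grip":100,"tx":0,"ty":0,"tz":-0.046,"twist":0},
  {"grip":100,"tx":0,"ty":0,"tz":-0.046,"twist":0},
  {"grip":100,"tx":0,"ty":0,"tz":0.1,"twist":0},
  {"grip":100,"tx":0,"ty":0,"tz":0.25,"twist":0},
  {"grip":100,"tx":-0.2,"ty":0.1,"tz":0.25,"twist":0},
  {"grip":100,"tx":-0.4,"ty":0.2,"tz":0.25,"twist":0},
  {"grip":100,"tx":-0.6,"ty":0.32,"tz":0.25,"twist":0},
])

```text
time: 13.02
eef_pos: [472.1, 209.4, 111.0]
eef_rot: [[0.076, 0.997, 0.001], [0.997, -0.076, 0.0], [0.001, 0.001, -1.0]]
force: [0.3, 1.3, -0.2]
grip_width: 1.003
finger_force: 0.0
```

Run:
```python
from h import *
p,d=eyes.capture("side"); o=sensors.get_obs(); print(o['eef_pos'],o['grip_width'])
print(measure("side","pulley_black",d,11),measure("side","pulley_silver",d))
p,d=eyes.capture("top")
for n in("pulley_black","pulley_brass","pulley_blue"):print(measure("top",n,d,0 if n=="pulley_blue" else 11))
```

```text
[464.62719647 214.11103775 110.67887395] 1.0010195925137313
[('pulley_black', 0.87, [355.0, 205.0], 'mean', [622.2999877929688, 123.0], 'circ', 622.2, 127.2, 34.9, 'ztop', 49.3)] [('pulley_silver', 0.81, [267.0, 195.0], 'mean', [448.3999938964844, 204.39999389648438], 'circ', 447.6, 207.0, 27.8, 'ztop', 36.1), ('pulley_silver', 0.72, [226.0, 187.0], 'mean', [360.6000061035156, 261.20001220703125], 'circ', 362.4, 265.4, 30.1, 'ztop', 35.8)]
[('pulley_black', 0.58, [249.0, 193.0], 'mean', [621.5, 129.10000610351562], 'circ', 622.3, 129.6, 32.5, 'ztop', 53.2)]
[('pulley_brass', 0.59, [325.0, 196.0], 'mean', [608.9000244140625, -50.5], 'circ', 609.7, -50.4, 23.8, 'ztop', 49.1)]
[]
```

arm_command([
  {"grip":100,"tx":-0.05,"ty":0.004,"tz":0,"twist":0},
  {"grip":100,"tx":-0.099,"ty":0.004,"tz":0,"twist":0},
  {"grip":100,"tx":-0.099,"ty":0.004,"tz":-0.06,"twist":0},
  {"grip":100,"tx":-0.099,"ty":0.004,"tz":-0.16,"twist":0},
  {"grip":100,"tx":-0.099,"ty":0.004,"tz":-0.26,"twist":0},
  {"grip":100,"tx":-0.099,"ty":0.004,"tz":-0.342,"twist":0},
  {"grip":100,"tx":-0.099,"ty":0.004,"tz":-0.342,"twist":0},
  {"grip":0,"tx":-0.099,"ty":0.004,"tz":-0.342,"twist":0},
  {"grip":0,"tx":-0.099,"ty":0.004,"tz":-0.342,"twist":0},
  {"grip":0,"tx":-0.099,"ty":0.004,"tz":-0.342,"twist":0},
  {"grip":0,"tx":-0.099,"ty":0.004,"tz":-0.342,"twist":0},
  {"grip":0,"tx":-0.099,"ty":0.004,"tz":-0.342,"twist":0},
])

```text
time: 14.88
eef_pos: [448.7, 210.0, 25.6]
eef_rot: [[0.075, 0.997, 0.0], [0.997, -0.075, 0.0], [0.0, 0.0, -1.0]]
force: [-0.4, -1.2, 6.0]
grip_width: 0.636
finger_force: 30.0
```

arm_command([
  {"grip":0,"tx":0,"ty":0,"tz":0.12,"twist":0},
  {"grip":0,"tx":0,"ty":0,"tz":0.26,"twist":0},
  {"grip":0,"tx":0.08,"ty":-0.08,"tz":0.32,"twist":0},
  {"grip":0,"tx":0.2,"ty":-0.2,"tz":0.32,"twist":0},
  {"grip":0,"tx":0.34,"ty":-0.34,"tz":0.32,"twist":0},
  {"grip":0,"tx":0.48,"ty":-0.48,"tz":0.32,"twist":0},
  {"grip":0,"tx":0.6,"ty":-0.61,"tz":0.32,"twist":0},
  {"grip":0,"tx":0.678,"ty":-0.686,"tz":0.3,"twist":0},
  {"grip":0,"tx":0.678,"ty":-0.686,"tz":0.24,"twist":0},
  {"grip":0,"tx":0.678,"ty":-0.686,"tz":0.16,"twist":0},
  {"grip":0,"tx":0.678,"ty":-0.686,"tz":0.09,"twist":0},
  {"grip":0,"tx":0.678,"ty":-0.686,"tz":0.09,"twist":0},
])

```text
time: 16.38
eef_pos: [616.0, 39.2, 45.5]
eef_rot: [[0.073, 0.997, -0.004], [0.997, -0.073, -0.0], [-0.0, -0.004, -1.0]]
force: [-0.3, -0.5, -1.4]
grip_width: 0.633
finger_force: 30.0
```

Run:
```python
from h import *
p,d=eyes.capture("side"); o=sensors.get_obs(); print(o['eef_pos'],o['grip_width'],o['finger_force'])
print(measure("side","pulley_silver",d,22))
```

```text
[617.0290645   39.18477675  46.70330399] 0.6322885848764322 29.99964326620102
[('pulley_silver', 0.67, [360.0, 224.0], 'mean', [615.2999877929688, 35.5], 'circ', 616.5, 39.0, 29.6, 'ztop', 56.4)]
```

arm_command([
  {"grip":0,"tx":0,"ty":0,"tz":-0.02,"twist":0},
  {"grip":0,"tx":0,"ty":0,"tz":-0.045,"twist":0},
  {"grip":0,"tx":0,"ty":0,"tz":-0.045,"twist":0},
  {"grip":0,"tx":0,"ty":0,"tz":-0.045,"twist":0},
  {"grip":100,"tx":0,"ty":0,"tz":-0.045,"twist":0},
  {"grip":100,"tx":0,"ty":0,"tz":-0.045,"twist":0},
  {"grip":100,"tx":0,"ty":0,"tz":-0.045,"twist":0},
  {"grip":100,"tx":0,"ty":0,"tz":0.1,"twist":0},
  {"grip":100,"tx":0,"ty":0,"tz":0.25,"twist":0},
  {"grip":70,"tx":-0.2,"ty":0.04,"tz":0.25,"twist":0},
  {"grip":70,"tx":-0.4,"ty":0.08,"tz":0.25,"twist":0},
  {"grip":70,"tx":-0.6,"ty":0.12,"tz":0.25,"twist":0},
])

```text
time: 17.98
eef_pos: [466.7, 68.7, 110.4]
eef_rot: [[0.075, 0.997, 0.001], [0.997, -0.075, 0.0], [0.0, 0.001, -1.0]]
force: [0.5, 0.9, 0.7]
grip_width: 0.71
finger_force: 0.0
```

Run:
```python
from h import *
p,d=eyes.capture("side"); o=sensors.get_obs(); print(o['eef_pos'],o['grip_width'])
print(measure("side","pulley_silver",d,11),measure("side","pulley_blue",d))
p,d=eyes.capture("top")
for n in("pulley_black","pulley_silver","pulley_brass"):print(measure("top",n,d,11))
```

```text
[458.91314002  69.21238638 109.23215004] 0.705595792207296
[('pulley_silver', 0.89, [361.0, 225.0], 'mean', [617.0999755859375, 33.79999923706055], 'circ', 612.5, 15.6, 49.7, 'ztop', 47.6), ('pulley_silver', 0.24, [349.0, 403.0], 'mean', [514.5, -360.6000061035156], 'circ', 515.3, -357.8, 35.1, 'ztop', 49.8)] [('pulley_blue', 0.97, [264.0, 230.0], 'mean', [434.5, 69.5], 'circ', 434.9, 72.0, 19.3, 'ztop', 32.1), ('pulley_blue', 0.68, [234.0, 217.0], 'mean', [375.5, 133.10000610351562], 'circ', 374.4, 135.7, 20.3, 'ztop', 32.1)]
[('pulley_black', 0.7, [240.0, 180.0], 'mean', [638.7999877929688, 138.8000030517578], 'circ', 634.2, 136.0, 25.8, 'ztop', 53.1)]
[('pulley_silver', 0.91, [181.0, 304.0], 'mean', [357.79998779296875, 268.79998779296875], 'circ', 358.1, 267.7, 26.7, 'ztop', 40.2), ('pulley_silver', 0.77, [289.0, 184.0], 'mean', [619.9000244140625, 29.0], 'circ', 554.0, 32.2, 91.1, 'ztop', 51.6)]
[('pulley_brass', 0.76, [323.0, 194.0], 'mean', [608.9000244140625, -50.5], 'circ', 609.5, -51.0, 23.8, 'ztop', 49.0)]
```

arm_command([
  {"grip":75,"tx":-0.07,"ty":0.022,"tz":0,"twist":0},
  {"grip":75,"tx":-0.133,"ty":0.022,"tz":0,"twist":0},
  {"grip":75,"tx":-0.133,"ty":0.022,"tz":-0.06,"twist":0},
  {"grip":75,"tx":-0.133,"ty":0.022,"tz":-0.16,"twist":0},
  {"grip":75,"tx":-0.133,"ty":0.022,"tz":-0.26,"twist":0},
  {"grip":75,"tx":-0.133,"ty":0.022,"tz":-0.349,"twist":0},
  {"grip":75,"tx":-0.133,"ty":0.022,"tz":-0.349,"twist":0},
  {"grip":0,"tx":-0.133,"ty":0.022,"tz":-0.349,"twist":0},
  {"grip":0,"tx":-0.133,"ty":0.022,"tz":-0.349,"twist":0},
  {"grip":0,"tx":-0.133,"ty":0.022,"tz":-0.349,"twist":0},
  {"grip":0,"tx":-0.133,"ty":0.022,"tz":-0.349,"twist":0},
  {"grip":0,"tx":-0.133,"ty":0.022,"tz":-0.349,"twist":0},
])

```text
time: 19.82
eef_pos: [434.9, 73.8, 23.4]
eef_rot: [[0.075, 0.997, 0.0], [0.997, -0.075, -0.0], [-0.0, 0.0, -1.0]]
force: [-1.5, -0.9, 7.1]
grip_width: 0.429
finger_force: 30.0
```

arm_command([
  {"grip":0,"tx":0,"ty":0,"tz":0.12,"twist":0},
  {"grip":0,"tx":0,"ty":0,"tz":0.26,"twist":0},
  {"grip":0,"tx":0.08,"ty":-0.1,"tz":0.32,"twist":0},
  {"grip":0,"tx":0.2,"ty":-0.25,"tz":0.32,"twist":0},
  {"grip":0,"tx":0.34,"ty":-0.42,"tz":0.32,"twist":0},
  {"grip":0,"tx":0.48,"ty":-0.6,"tz":0.32,"twist":0},
  {"grip":0,"tx":0.6,"ty":-0.76,"tz":0.32,"twist":0},
  {"grip":0,"tx":0.681,"ty":-0.859,"tz":0.3,"twist":0},
  {"grip":0,"tx":0.681,"ty":-0.859,"tz":0.24,"twist":0},
  {"grip":0,"tx":0.681,"ty":-0.859,"tz":0.16,"twist":0},
  {"grip":0,"tx":0.681,"ty":-0.859,"tz":0.09,"twist":0},
  {"grip":0,"tx":0.681,"ty":-0.859,"tz":0.09,"twist":0},
])

```text
time: 21.32
eef_pos: [603.2, -139.6, 43.3]
eef_rot: [[0.073, 0.997, -0.004], [0.997, -0.073, 0.001], [0.001, -0.004, -1.0]]
force: [0.7, -0.2, -1.6]
grip_width: 0.427
finger_force: 30.0
```

Run:
```python
from h import *
p,d=eyes.capture("side"); o=sensors.get_obs(); print(o['eef_pos'],o['grip_width'],o['finger_force'])
print(measure("side","pulley_blue",d,22))
cv2.imwrite("pics/s5.png",cv2.resize(p[150:350,200:450],None,fx=2,fy=2))
```

```text
[ 604.25516182 -139.9070589    44.54750045] 0.4324730368898024 29.999662041664124
[('pulley_blue', 0.85, [375.0, 282.0], 'mean', [602.7000122070312, -143.1999969482422], 'circ', 601.5, -142.1, 20.2, 'ztop', 52.6)]
```

View pics/s5.png

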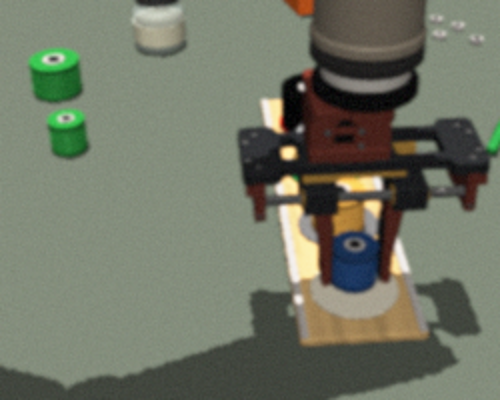

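The blue pulley is held level above the white pad (crop (355,260)). Lower, release, and back well clear for a final look.

arm_command([
  {"grip":0,"tx":0,"ty":0,"tz":-0.02,"twist":0},
  {"grip":0,"tx":0,"ty":0,"tz":-0.045,"twist":0},
  {"grip":0,"tx":0,"ty":0,"tz":-0.045,"twist":0},
  {"grip":0,"tx":0,"ty":0,"tz":-0.045,"twist":0},
  {"grip":75,"tx":0,"ty":0,"tz":-0.045,"twist":0},
  {"grip":75,"tx":0,"ty":0,"tz":-0.045,"twist":0},
  {"grip":75,"tx":0,"ty":0,"tz":-0.045,"twist":0},
  {"grip":75,"tx":0,"ty":0,"tz":0.1,"twist":0},
  {"grip":75,"tx":0,"ty":0,"tz":0.3,"twist":0},
  {"grip":75,"tx":-0.2,"ty":-0.1,"tz":0.4,"twist":0},
  {"grip":75,"tx":-0.4,"ty":-0.3,"tz":0.45,"twist":0},
  {"grip":75,"tx":-0.55,"ty":-0.5,"tz":0.45,"twist":0},
])

```text
time: 22.92
eef_pos: [472.4, -259.5, 159.1]
eef_rot: [[0.073, 0.997, 0.002], [0.997, -0.073, -0.001], [-0.001, 0.002, -1.0]]
force: [1.1, -1.4, -0.8]
grip_width: 0.748
finger_force: 0.0
```

arm_command([
  {"grip":75,"tx":0,"ty":-0.2,"tz":0.1,"twist":0},
  {"grip":75,"tx":0,"ty":-0.4,"tz":0.2,"twist":0},
  {"grip":75,"tx":0,"ty":-0.6,"tz":0.2,"twist":0},
  {"grip":75,"tx":0,"ty":-0.6,"tz":0.2,"twist":0},
  {"grip":75,"tx":0,"ty":-0.6,"tz":0.2,"twist":0},
])

```text
time: 23.55
eef_pos: [473.2, -407.8, 207.3]
eef_rot: [[0.075, 0.997, -0.0], [0.997, -0.075, 0.001], [0.001, -0.0, -1.0]]
force: [-0.3, 0.4, -0.9]
grip_width: 0.748
finger_force: 0.0
```

Run:
```python
from h import *
p,d=eyes.capture("side"); o=sensors.get_obs(); print(o['eef_pos'],o['time'])
for n in list(H)[:4]+["jar","spool"]:
    for r in measure("side",n,d,0 if n in("jar","spool") else 11): print(*r)
q,d=eyes.capture("top")
for n in list(H)[:4]+["jar","spool"]:
    for r in measure("top",n,d,0 if n in("jar","spool") else 11): print(*r)
a=cv2.resize(q[150:260,190:420],(690,330),interpolation=cv2.INTER_CUBIC)
b=cv2.resize(p[190:330,280:600],(690,270),interpolation=cv2.INTER_CUBIC)
cv2.imwrite("pics/f.png",np.vstack([a,b]))
```

```text
[ 473.49340017 -407.05330765  207.4559434 ] 23.6
pulley_black 0.83 [356.0, 202.0] mean [623.2000122070312, 103.5] circ 566.3 -139.2 305.3 ztop 49.4
pulley_silver 0.44 [349.0, 403.0] mean [514.2999877929688, -360.6000061035156] circ 514.3 -357.4 34.9 ztop 49.9
pulley_silver 0.43 [362.0, 214.0] mean [615.0999755859375, 29.5] circ 573.7 -164.6 233.6 ztop 48.3
pulley_brass 0.56 [354.0, 202.0] mean [625.5999755859375, 116.0999984741211] circ 624.4 126.0 33.7 ztop 49.4
spool 0.86 [348.0, 405.0] mean [514.5, -360.3999938964844] circ 514.3 -357.4 34.9 ztop 49.8
pulley_black 0.86 [246.0, 192.0] mean [621.4000244140625, 129.3000030517578] circ 622.6 130.2 33.0 ztop 53.2
pulley_silver 0.92 [182.0, 304.0] mean [359.29998779296875, 267.5] circ 358.3 268.8 27.2 ztop 40.3
pulley_silver 0.75 [283.0, 191.0] mean [616.4000244140625, 40.5] circ 617.0 41.2 28.2 ztop 51.0
pulley_brass 0.74 [324.0, 196.0] mean [607.7999877929688, -50.70000076293945] circ 608.6 -50.8 23.1 ztop 49.2
pulley_blue 0.79 [239.0, 301.0] mean [371.0, 137.60000610351562] circ 370.3 136.7 17.0 ztop 36.6
pulley_blue 0.67 [324.0, 195.0] mean [608.2000122070312, -50.29999923706055] circ 609.5 -50.3 23.3 ztop 49.2
pulley_blue 0.65 [362.0, 199.0] mean [603.5, -138.10000610351562] circ 604.1 -138.6 18.9 ztop 47.0
pulley_blue 0.43 [247.0, 186.0] mean [620.7000122070312, 129.3000030517578] circ 622.6 130.2 33.0 ztop 53.1
jar 0.95 [139.0, 249.0] mean [480.20001220703125, 364.20001220703125] circ 480.7 364.7 26.7 ztop 76.4
spool 0.75 [459.0, 236.0] mean [513.2000122070312, -353.79998779296875] circ 515.7 -353.7 35.7 ztop 52.0
```

View pics/f.png

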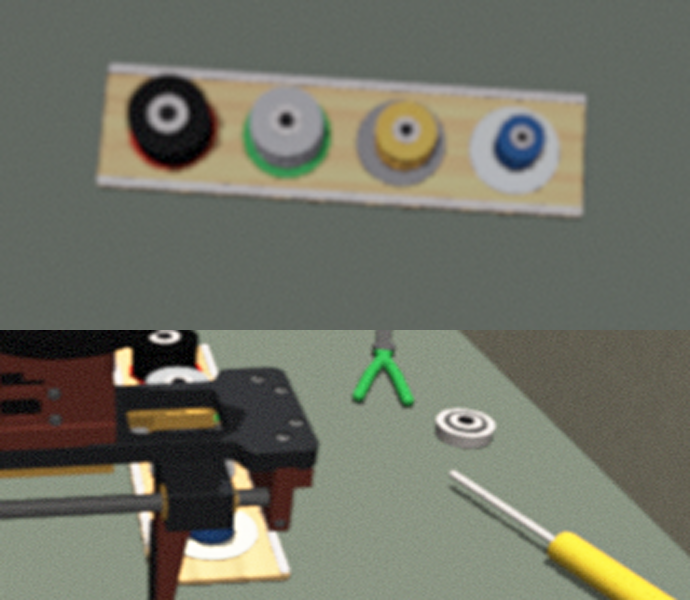

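The top view shows all four pulleys upright and in order: black on red (168,115), silver on green (286,120), brass on grey (406,130), blue on white (520,140). Each measures within about 2 mm of its pad centre, and the jar and reel haven't moved. I'm handing the job in.

```bash
python3 -c "
from station import ticket; print(ticket.job_done())"
```

```text
the job is handed in; nothing more can be done
None
```

I handed the job in with black on red, silver on green, brass on grey and blue on white, each standing flat within about 2 mm of its pad centre; the jar and reel are where they were, and the clock stood at about 24 s of the 88 s allowed.

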